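# Hang the parts tray in the balancer's snap hook

### The job

Take the small aluminium tray that has a wire bail by its front tab and hang it from the snap hook at the lower end of the spring balancer on the stand. Holding the tray, push the bar of its bail gently but firmly down past the hook's spring keeper until it snaps in and the keeper has closed above it, then let go so that the tray hangs still and level. Never jam it hard or draw the balancer out to its end stop, and leave the other things on the table where they are.

Things in the scene. Friction and masses are not known exactly. Their poses are not given: they have to be found in the camera images.
- stand: Fixed steel stand; origin on the table straight below the hook, x from the hook's open mouth to its shank (away from the robot, within 0.3 rad), z up. Base 120 mm square, 12 thick, and post (20 mm round, 430 tall) centred at x +110, y +110 mm; from the post an arm, 16 mm thick, runs at 423 mm height to above the origin and carries the balancer and its hook. In front of the hook (-x) all is free.
- balancer_pivot (a point): Pivot of the grey spring balancer that hangs from the arm, 395 mm above the table; axes as the balancer's. It swings freely about its y axis. Housing: 42 mm in diameter, from 14 to 112 mm below the pivot, then the collar and shank of the snap hook (collar down to 123 mm below it).
- hook_seat (a point): Seat of the snap hook: the centre of the 7 mm bar when it lies in the hook's bottom; 200 mm above the table unloaded, moves with the hook; axes as the stand's. Hook of 9 mm round steel in the x-z plane: shank centre line at x +15.5 mm from z +7.5 to +60, then slanting to x 0 at z +75; bottom at z -8; upright of the open tip at x -15.5. Throat 22 mm wide inside.
- hook_tip (a point): Top end of the hook's open tip: x -19, z +36 mm from the seat (round, metal up to z +41); the tip is upright to z +20 and leans out 3.5 mm above that. A bar must come in over it from the open side (-x), its centre between z +46 and +65, to between tip and shank, and then go down.
- keeper_hinge (a point): Hinge of the flat spring keeper on the shank, x +13, z +44 mm from the seat. The keeper, 10 mm wide, 5 thick, slopes straight down to its free end at x -9, z +20, just inside the tip, and closes the mouth. A bar coming down at x about -6 meets it at z about +32, slides along it to the tip, passes its end at z about +15 and drops to the seat.
- keeper (a joint): Angle of the spring keeper, rad: 0 closed, grows as it is pressed down into the hook. A 7 mm bar passes at about 0.2. Its spring holds the weight of the tray: a tray only laid on it does not go in. Pushing the bar past takes very roughly 3 to 9 N downwards at the bar, depending on friction; then the force falls off at once and the keeper springs shut above the bar by itself.
- snap (a joint): How far the hook is drawn down out of the balancer, m: 0 up at rest, 0.075 at the hard end stop. It does not move under the first 1 N, then gives 1 mm for each further 0.13 N, slowly (damped, 80 N per m/s), and springs back up when the load goes. So the hook sinks under the bar by some 15 to 60 mm before the keeper gives way, and comes up again as the bar snaps in.
- tray_bar (a point): Middle of the bail's bar, on its centre line: at x 0, y 0, z +120 mm in the tray's frame; axes as the tray's.
- tray_grip (a point): Grip point in the middle of the tray's front tab, at x -98, y 0, z +50 mm in the tray's frame; axes as the tray's. The tab is an upright aluminium plate 10 mm thick (along y), from x -70 to -118 mm and from z +20 to +70 mm: pinch it across y from above, firmly, or it turns in the fingers under the push.
- plain_tray: Bystander: aluminium tray without bail or tab, 120 x 85 x 30 mm, origin at the centre of its underside.
- solder_reel: Bystander: small grey reel standing on its flange, 56 mm in diameter, 36 mm high, origin at the centre of its underside.
- meter: Bystander: black hand meter lying down, 130 x 70 x 39 mm, origin at the centre of its underside.
- water_bottle: Bystander: clear water bottle, 62 mm in diameter, 190 mm tall, origin at the centre of its underside.
- screwdriver: Bystander: screwdriver with blue handle, lying, 180 mm long, origin under its middle.
- tin_cup: Bystander: small steel cup, 70 mm in diameter, 60 mm high, origin at the centre of its underside.
- snips: Bystander: small black snips lying flat, 120 mm long, 12 mm thick, origin under the pivot.
- tray: The tray to hang: aluminium, 140 x 72 x 28 mm high, 110 to 210 g, origin at the centre of its underside, x along its length with the grip tab at -x, z up. Steel wire bail: 7 mm uprights at y -36.5 and +36.5 mm, between them at the top a straight bar, 7 mm thick, along y, 50 mm long, 120 mm above the underside. A black reel and a green board are fast inside. It balances under the bar.
Not all that is in view belongs to the job. What is meant by the tray is not purple or red, and is the larger of those in its own colour.

How it is judged:
By the outcome, as a careful person would: the job done as asked, in the order asked, and still so for the second after the job is handed in, with the robot touching nothing.
It also fails if it takes over 72 s, if anything falls off the work surface, if the arm or the gripper's body presses on something with over 40 N, if the wrist force passes 120 N, or if a joint passes its speed limit or range.

### The arm

A 6-joint arm with a two-finger parallel gripper is mounted at the origin on the work surface. World frame = base frame: x ahead of the robot, y to its left, z up, the work surface at z = 0. Lengths are in mm, angles in rad, forces in N, time in s.
With the tool pointing down it reaches from about 275 to 1000 mm from the base axis. Payload 8.4 kg.
Tool frame: the origin (TCP) lies at the very end of the fingers, on their centre line; the grasp point (between the pads) lies 19 mm behind it; z points along the fingers, y is the direction in which the jaws open and shut (so a half turn about z gives the same grasp; the last joint's range is limited). The gripper opens to 85 mm and grips with 20 to 120 N. Pads are 22 mm wide; open, the fingers measure 114 mm over their backs; the gripper's body (76 mm by 85 mm) begins 54 mm behind the grasp point. The pads swing forward as they close: fully open they stand 13 mm farther back than shut.
Start: joints at [-1.255, 0.353, 1.633, -0, 1.155, -0.002], TCP at [195.297, -593.706, 231.281] pointing down, gripper open.
Joint ranges: [-2.63, 2.63], [-0.92, 2.1], [0.06, 2.66], [-1.3, 4.44], [0, 2.69], [-3.02, 3.02]. Speed limits (rad/s): [2.22, 2.22, 2.79, 3.14, 3.14, 3.14].

### API

Orientations are given as [roll, pitch, yaw] about the fixed x, y, z axes, in that order (R = Rz(yaw) Ry(pitch) Rx(roll)).
In Python, from rig import sense, grab_frame, get_calibration, sign_off, boxes_of, trace gives the robot as it stands.
- The arm moves only by the tool servo_tool, never from a script. Its argument "rows" is a list of rows, each a list of 3 entries, a list of its own where there are three numbers: the finger opening in mm, from 0 to 85.4, then the shift along the tool's x, y, z in mm, then the turn, a rotation vector about the tool's x, y, z in degrees. A call has 1 to 8 rows; each row shifts and turns the commanded pose from where the row before left it, along the tool's axes as they then stand; what a row does not reach is not made up. A row lasts 1/8 s, in which the tool goes at most 62.5 mm and 10.7 degrees, less where a joint would pass 70% of its speed; a pose out of reach is approached as far as the arm can. A call is refused whole if a number of a shift passes 62.5 or a number of a turn 10.7, either way. A call with a gripper value outside its range is refused whole. The fingers move at their own pace and stop on an object; "force" is the grip in N (left out, the last holds). Time passes only in rows, so rows that do not move let the fingers close. It gives the time, the measured TCP pose, the force and the opening at its end, in the units of the state.
- sense(): the state, without advancing time (a new reading comes with each control period).
- grab_frame(name): name is "scene" or "top" or "wrist"; returns the picture (480x640x3 uint8, blue, green, red); there is no depth.
- get_calibration(name): a dict with "intrinsics" (3x3 intrinsics, pixels), "k1" (the pictures are not rectified: a ray, as slopes to the right and down, at radius r is drawn at 1 + k1 r^2 times it, then the intrinsics apply), "world_to_cam" (4x4, takes a point from world to camera coordinates). Camera axes: x right, y down, z forward; pixel columns grow to the right and rows downward; lengths in mm; the calibration is good to about 2 mm. A picture is of the moment at which its call begins: read the wrist's pose just before it. get_calibration takes no time and is no camera call; for the wrist camera it gives the pose at the moment of the call.
- sign_off(): hands the job in, once; it reports no verdict.
Trained networks look in the newest picture that a camera, given by its name, has taken for a name from the list of things; names that differ only in an ending like _2 or _b are one class to them, and where a whole thing is asked for, a point or a joint stands for the part that bears it (a point fixed in the world has none). Each returns a list of dicts, best first, with "conf" (0 to 1); they miss things now and then, are a little off and sometimes report something else, mostly with a low value. They report only what shows in the picture. A call takes as long as a camera call. They do not tell look-alikes from the thing itself.
- boxes_of(camera, thing): "centre" ([x, y, z] in mm, in the coordinates of the camera as it stood for that picture, good to about 4 mm: the middle of the surface that is visible of it).
- trace(camera, thing): "mask" (480x640 bool, what is visible of it).
The state is a dict: "clock": time; "qpos": joint angles; "qvel": joint speeds; "joint_efforts": joint torques, N m; "eef_pos": TCP position; "tcp_rot": TCP orientation; "contact_force": force on the tool from outside, world axes, zero at the start; "wrist_torque": the same for the moment, N m; "opening": opening from 0.0 (shut) to 1.0 (fully open).
Only numpy, scipy, OpenCV 4.12 (cv2) and the standard library are available. Lean on these libraries where they do the work, as an engineer would, in place of code of your own. Each camera call takes 0.05 s, during which the arm holds its last target. There are 200 camera calls.

## Working session

There is one attempt and no reset: what is moved stays moved. The work goes in short steps, Python scripts to look and compute and a tool call to move; the robot and the scene stay as the last step left them, time stands still between calls to the robot, and variables do not carry over. Pictures are saved under pics/ and viewed, about 8 in all and at most 12, crops included, and the job is handed in when it is done.

Besides the shell and the picture viewer there is one more tool, called after ">>>" in YAML: its name, and indented under it one key for each argument. servo_tool: Moves the arm, as the interface text tells. Its arguments: {"type":"object","properties":{"rows":{"type":"array","items":{"type":"array"}},"force":{"type":"number"}},"required":["rows"]}

```bash
mkdir -p pics; ls
cat > h.py <<'E'
import numpy as np, cv2
from rig import *
def cal(n):
    c=get_calibration(n); return np.array(c["intrinsics"]),c["k1"],np.array(c["world_to_cam"])
def proj(n,P,c=None):
    K,k1,T=c or cal(n); P=np.atleast_2d(P); q=P@T[:3,:3].T+T[:3,3]; s=q[:,:2]/q[:,2:]
    s=s*(1+k1*(s**2).sum(1,keepdims=True)); return s@K[:2,:2].T+K[:2,2]
def ray(n,uv,c=None):
    K,k1,T=c or cal(n); d=(np.array(uv,float)-K[:2,2])@np.linalg.inv(K[:2,:2]).T; s=d.copy()
    for _ in range(20): s=d/(1+k1*(s@s))
    R=T[:3,:3]; o=-R.T@T[:3,3]; v=R.T@np.r_[s,1]; return o,v/np.linalg.norm(v)
def atz(n,uv,z,c=None):
    o,v=ray(n,uv,c); return o+v*(z-o[2])/v[2]
def world(n,p,c=None):
    K,k1,T=c or cal(n); return T[:3,:3].T@(np.array(p)-T[:3,3])
E
python3 - <<'E'
from h import *
print(sense())
for n in("scene","top"):
    im=grab_frame(n); cv2.imwrite(f"pics/{n}0.png",im)
    c=cal(n); print(n,c)
    for t in ("tray","tray_bar","hook_seat","hook_tip","stand","keeper","plain_tray"):
        print(t,[(round(b["conf"],2),world(n,b["centre"],c).round(0).tolist()) for b in boxes_of(n,t)[:3]])
E
```

```text
pics
{'clock': 0.0, 'qpos': array([-1.25543332e+00,  3.53656578e-01,  1.63414322e+00, -2.68634261e-05,
        1.15521298e+00, -2.40529433e-03]), 'qvel': array([-0.0011604 , -0.00034752,  0.00160293,  0.0001027 ,  0.00072305,
       -0.0003588 ]), 'joint_efforts': array([ 5.63249869e-04, -6.05239749e+01, -3.42077994e+01,  6.96982670e-05,
        9.05989960e-03, -7.36667793e-07]), 'eef_pos': array([ 195.11753462, -593.25047219,  230.55253767]), 'tcp_rot': array([-3.14017247e+00,  2.11455284e-05,  3.17779176e-01]), 'contact_force': array([-0.17387892, -0.11703303, -0.36053719]), 'wrist_torque': array([ 0.00178272,  0.00234298, -0.04350887]), 'opening': 0.9964825011634861}
scene (array([[616.09522588,   0.        , 317.19970383],
       [  0.        , 616.09522588, 232.70371188],
       [  0.        ,   0.        ,   1.        ]]), -0.07382418111147332, array([[-2.41339263e-01,  9.70281190e-01, -1.76003364e-02,
         1.02404313e+02],
       [ 7.27273016e-01,  1.68828102e-01, -6.65260123e-01,
        -1.92924027e+02],
       [-6.42517953e-01, -1.73353638e-01, -7.46404178e-01,
        
[... 782 characters left out ...]
rray([[ 2.74200394e-02, -9.99615505e-01,  4.12103696e-03,
         9.43518615e-02],
       [-9.91926219e-01, -2.77192914e-02, -1.23749812e-01,
         4.95560173e+02],
       [ 1.23816463e-01, -6.94539891e-04, -9.92304893e-01,
         1.55151303e+03],
       [ 0.00000000e+00,  0.00000000e+00,  0.00000000e+00,
         1.00000000e+00]]))
tray [(0.93, [346.0, 243.0, 6.0]), (0.81, [218.0, 405.0, 4.0]), (0.68, [749.0, -291.0, 8.0])]
tray_bar [(0.96, [750.0, -297.0, 15.0]), (0.69, [342.0, 239.0, 8.0]), (0.67, [591.0, 227.0, 6.0])]
hook_seat [(0.55, [504.0, -5.0, 39.0])]
hook_tip [(0.66, [592.0, 229.0, 5.0])]
stand [(0.83, [657.0, -71.0, 51.0])]
keeper []
plain_tray [(0.75, [419.0, 424.0, 2.0])]
```

View pics/scene0.png

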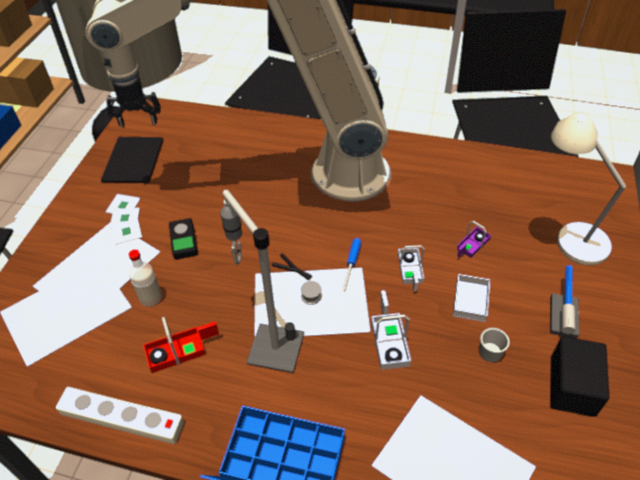

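View pics/top0.png

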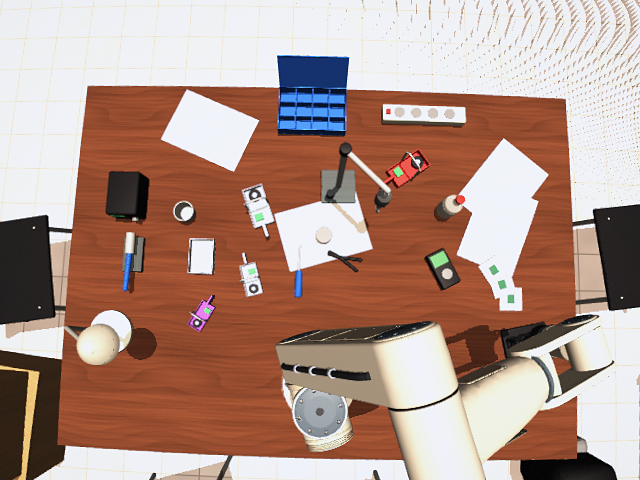

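Scene: the target is the larger silver tray at scene (390,335) / top (257,207), with its tab toward the robot (top 267,232). The hook is at scene (236,250) / top (383,205). Next I'll zoom in on both.

Run:
```python
from h import *
s=cv2.imread("pics/scene0.png");t=cv2.imread("pics/top0.png")
def cr(im,u,v,w=80,h=60): return cv2.resize(im[v:v+h*1,u:u+w],(400,300),interpolation=cv2.INTER_CUBIC)
m=np.vstack([np.hstack([cr(s,350,285,120,90),cr(s,200,195)]),np.hstack([cr(t,220,175),cr(t,345,170)])])
cv2.imwrite("pics/m.png",m)
print("base", atz("top",(338,187),12),atz("scene",(276,348),12))
```

```text
base [672.82675251 -51.77586217  12.        ] [684.03416295 -41.80564137  12.        ]
```

View pics/m.png

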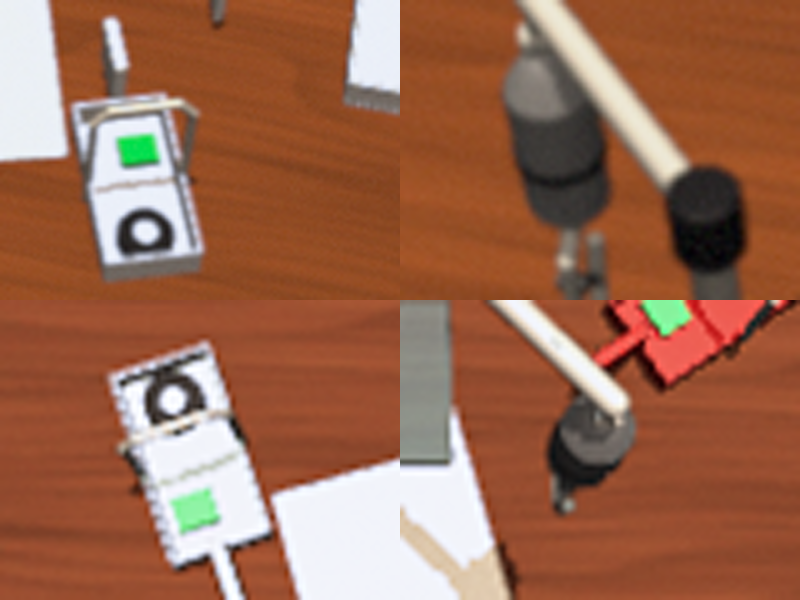

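```bash
cat > fit.py <<'E'
from h import *
from scipy.optimize import least_squares
ct,cs=cal("top"),cal("scene")
top=[((-70,36),28,(255,228.6)),((-70,-36),28,(274,222)),((70,36),28,(241.6,189.6)),((70,-36),28,(261.6,183.4)),((0,40),120,(244.4,204.4)),((0,-40),120,(265.6,197.8))]
sc=[((-70,-36),28,(372.2,315.9)),((-70,36),28,(399.5,313.5)),((70,36),28,(410.9,361.5)),((70,-36),28,(381.5,365.4)),((0,-40),120,(378.5,320.4)),((0,40),120,(409.4,318.6))]
def w(p,q,z):
    x,y,a=p; return [x+np.cos(a)*q[0]-np.sin(a)*q[1],y+np.sin(a)*q[0]+np.cos(a)*q[1],z]
def res(p): return np.r_[[proj("top",w(p,q,z),ct)[0]-u for q,z,u in top],[proj("scene",w(p,q,z),cs)[0]-u for q,z,u in sc]].ravel()
r=least_squares(res,[595,229,0.1]); print("tray",r.x,r.fun.round(1)); print("grip",w(r.x,(-98,0),50))
print("arm end",atz("top",(388,191),423,ct),"post",atz("top",(345,149),430,ct),"scene arm end",atz("scene",(226,192),430,cs),"post",atz("scene",(262,234),440,cs))
E
python3 fit.py
```

```text
tray [5.98700268e+02 2.30916296e+02 3.51477066e-01] [-2.8 -1.6 -1.9 -1.6 -1.4 -0.4 -1.8 -0.7 -3.6 -1.2 -1.5 -2.3 -1.3  0.1
 -1.1 -0.4 -1.4 -1.  -1.2 -1.7 -2.6 -1.7 -0.5 -3.3]
grip [np.float64(506.6914779361014), np.float64(197.17637146586554), 50]
arm end [ 569.51799185 -165.08318626  423.        ] post [677.07708685 -50.43630956 430.        ] scene arm end [ 574.76683273 -156.64954673  430.        ] post [680.90453906 -41.37980304 440.        ]
```

>>> servo_tool:
  rows:
    - [85, [22.6, -27.2, 0], [0, 0, 0]]
    - [85, [22.6, -27.2, 0], [0, 0, 0]]
    - [85, [22.6, -27.2, 0], [0, 0, 0]]
    - [85, [22.6, -27.2, 0], [0, 0, 0]]
    - [85, [22.6, -27.2, 0], [0, 0, 0]]
    - [85, [22.6, -27.2, 0], [0, 0, 0]]
    - [85, [22.6, -27.2, 0], [0, 0, 0]]
    - [85, [22.6, -27.2, 0], [0, 0, 0]]

```text
clock: 1.8
eef_pos: [299.4, -329.5, 231.5]
tcp_rot: [3.141, -0.0, 0.318]
contact_force: [0.0, 0.3, -0.3]
opening: 0.994
```

>>> servo_tool:
  rows:
    - [85, [22.6, -27.2, 0], [0, 0, 0]]
    - [85, [22.6, -27.2, 0], [0, 0, 0]]
    - [85, [22.6, -27.2, 0], [0, 0, 0]]
    - [85, [22.6, -27.2, 0], [0, 0, 0]]
    - [85, [22.6, -27.2, 0], [0, 0, 0]]
    - [85, [22.6, -27.2, 0], [0, 0, 0]]
    - [85, [22.6, -27.2, 0], [0, 0, 0]]
    - [85, [22.6, -27.2, 0], [0, 0, 0]]

```text
clock: 2.8
eef_pos: [403.2, -66.2, 231.6]
tcp_rot: [3.141, -0.001, 0.318]
contact_force: [0.2, -0.7, -0.4]
opening: 0.992
```

>>> servo_tool:
  rows:
    - [85, [22.6, -27.2, 0], [0, 0, 0]]
    - [85, [22.6, -27.2, 0], [0, 0, 0]]
    - [85, [22.6, -27.2, 0], [0, 0, 0]]
    - [85, [22.6, -27.2, 0], [0, 0, 0]]
    - [85, [22.6, -27.2, 0], [0, 0, 0]]
    - [85, [22.6, -27.2, 0], [0, 0, 0]]
    - [85, [15, -27.2, 20], [0, 0, -1.9]]
    - [85, [0, -27.2, 20], [0, 0, 0]]

```text
clock: 3.8
eef_pos: [478.0, 187.6, 191.1]
tcp_rot: [-3.142, -0.002, 0.352]
contact_force: [0.6, -0.9, -0.1]
opening: 0.995
```

Run:
```python
from h import *
s=sense();print(s["eef_pos"],s["tcp_rot"],s["qpos"],s["clock"])
c=cal("wrist");cv2.imwrite("pics/w1.png",grab_frame("wrist"));print(c)
```

```text
[477.97849171 187.57310387 191.07553708] [-3.14155675e+00 -1.65045866e-03  3.51527420e-01] [3.71039744e-01 2.24915978e-01 1.91075512e+00 4.37685187e-06
 1.00427071e+00 1.59030627e+00] 3.8
(array([[415.32773929,   0.        , 315.07779273],
       [  0.        , 415.32773929, 239.93707696],
       [  0.        ,   0.        ,   1.        ]]), -0.01635071355135067, array([[ 3.43678219e-01, -9.39086342e-01, -1.45719621e-03,
         1.28563666e+01],
       [-9.04989259e-01, -3.31613228e-01,  2.66509117e-01,
         4.71174617e+02],
       [-2.50758297e-01, -9.02746317e-02, -9.63831296e-01,
         4.76127071e+02],
       [ 0.00000000e+00,  0.00000000e+00,  0.00000000e+00,
         1.00000000e+00]]))
```

View pics/w1.png

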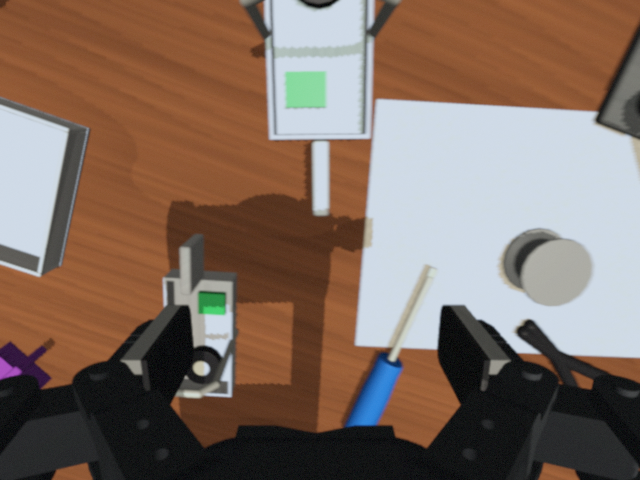

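Tab top runs from (320,142) to (321,214) in the wrist view. The tray is well aligned, and its rim's near corners are at (270,138) and (371,138).

Run:
```python
from h import *
c=cal("wrist")
A=atz("wrist",(320.5,143),70,c);B=atz("wrist",(321,210),70,c);print(A,B,np.linalg.norm(A-B),np.arctan2(*(A-B)[[1,0]]))
L=atz("wrist",(269,138.5),28,c);R=atz("wrist",(372.5,138),28,c);print(L,R,np.linalg.norm(L-R),np.arctan2(*(L-R)[[1,0]])-np.pi/2)
print("small tab",atz("wrist",(190,240),55,c),atz("wrist",(200,275),20,c), atz("wrist",(235,275),20,c))
```

```text
[529.04736743 206.23725738  70.        ] [490.00891402 191.46886478  70.        ] 41.73854651457223 0.36166394192209733
[517.82154607 240.55669598  28.        ] [543.33467136 171.82883077  28.        ] 73.31056552955046 0.3554521663624908
small tab [436.32486103 267.85585516  55.        ] [397.97936407 259.6437196   20.        ] [407.62423815 233.40821362  20.        ]
```

>>> servo_tool:
  rows:
    - [45, [15, 0.4, 0], [0, 0, -0.2]]
    - [45, [14.5, 0.4, 10], [0, 0, 0]]
    - [45, [0, 0, 25], [0, 0, 0]]
    - [45, [0, 0, 30], [0, 0, 0]]
    - [45, [0, 0, 30], [0, 0, 0]]
    - [45, [0, 0, 30], [0, 0, 0]]
    - [45, [0, 0, 25], [0, 0, 0]]
    - [45, [0, 0, 10], [0, 0, 0]]
  force: 120

```text
clock: 4.85
eef_pos: [505.5, 194.9, 29.9]
tcp_rot: [3.141, 0.001, 0.353]
contact_force: [-0.4, 0.8, 1.1]
opening: 0.524
```

>>> servo_tool:
  rows:
    - [45, [0, 0, 0], [0, 0, 0]]
    - [25, [0, 0, 0], [0, 0, 0]]
    - [15, [0, 0, 0], [0, 0, 0]]
    - [0, [0, 0, 0], [0, 0, 0]]
    - [0, [0, 0, 0], [0, 0, 0]]
    - [0, [0, 0, 0], [0, 0, 0]]
    - [0, [0, 0, 0], [0, 0, 0]]
    - [0, [0, 0, 0], [0, 0, 0]]
  force: 120

```text
clock: 5.85
eef_pos: [505.8, 195.8, 32.3]
tcp_rot: [3.141, -0.002, 0.355]
contact_force: [-0.1, -1.6, 5.7]
opening: 0.106
```

>>> servo_tool:
  rows:
    - [0, [0, 0, -5], [0, 0, 0]]
    - [0, [0, 0, -15], [0, 0, 0]]
    - [0, [0, 0, -25], [0, 0, 0]]
    - [0, [0, 0, -30], [0, 0, 0]]
    - [0, [0, 0, -30], [0, 0, 0]]
    - [0, [-5, 6, -20], [0, 0, 0]]
    - [0, [-12, 15, -10], [0, 0, 0]]
    - [0, [-19, 25, 0], [0, 0, 0]]

```text
clock: 6.85
eef_pos: [487.0, 139.2, 167.3]
tcp_rot: [3.141, -0.001, 0.356]
contact_force: [0.4, 0.0, -2.3]
opening: 0.101
```

>>> servo_tool:
  rows:
    - [0, [-24, 31, 0], [0, 0, 1]]
    - [0, [-24, 31, 0], [0, 0, 2]]
    - [0, [-24, 31, 0], [0, 0, 2.5]]
    - [0, [-24, 31, 0], [0, 0, 2.6]]
    - [0, [-24, 31, 0], [0, 0, 2.6]]
    - [0, [-24, 31, 0], [0, 0, 2.6]]
    - [0, [-16, 31, 0], [0, 0, 2.6]]
    - [0, [-8, 14, 0], [0, 0, 2]]

```text
clock: 7.85
eef_pos: [377.7, -126.2, 166.2]
tcp_rot: [3.142, 0.001, 0.039]
contact_force: [0.2, 1.0, -2.0]
opening: 0.102
```

>>> servo_tool:
  rows:
    - [0, [0, 5, 0], [0, 0, 0.7]]
    - [0, [0, 0, 0], [0, 0, 0]]
    - [0, [0, 0, 0], [0, 0, 0]]

```text
clock: 8.22
eef_pos: [379.9, -129.2, 166.2]
tcp_rot: [-3.141, 0.0, 0.031]
contact_force: [-0.1, 0.7, -1.8]
opening: 0.1
```

Run:
```python
from h import *
s=sense();print(s["eef_pos"],s["tcp_rot"],s["contact_force"],s["wrist_torque"],s["opening"],s["clock"])
c=cal("wrist");cv2.imwrite("pics/w2.png",grab_frame("wrist"));cv2.imwrite("pics/s2.png",grab_frame("scene"));
for t in ("tray_bar","hook_seat","hook_tip","keeper_hinge","stand"):
    print(t,[(round(b["conf"],2),world("wrist",b["centre"],c).round(0).tolist()) for b in boxes_of("wrist",t)[:3]])
```

```text
[ 379.93843297 -129.24494798  166.22922166] [-3.14139516e+00  1.54439234e-04  3.08169036e-02] [-0.14738541  0.70574548 -1.76215762] [-0.00274808  0.16844932 -0.01248439] 0.09993391629318815 8.225
tray_bar [(0.66, [450.0, -128.0, 134.0])]
hook_seat []
hook_tip []
keeper_hinge []
stand []
```

View pics/w2.png

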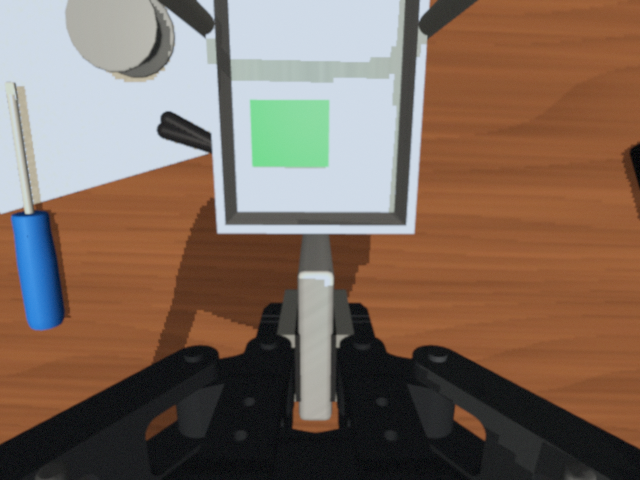

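Wrist view: the tab is firmly and squarely held, with the rim's near corners at (217,234) and (415,234). The hook is above this view, so I'll overlay a stand model on the scene and top pictures.

```bash
cat > ov.py <<'E'
from h import *
import sys
X,Y,A=map(float,sys.argv[1:4]); out=sys.argv[4]; dz=float(sys.argv[5]) if len(sys.argv)>5 else 0
def W(p):
    p=np.atleast_2d(np.array(p,float));c,s=np.cos(A),np.sin(A)
    return np.c_[X+c*p[:,0]-s*p[:,1],Y+s*p[:,0]+c*p[:,1],p[:,2]]
k=200-dz
hook=[(0,0,k+75),(15.5,0,k+60),(15.5,0,k+7.5)]+[(11.75*np.cos(t)*1.32,0,k+7.5-15.5*np.sin(t)) for t in np.linspace(0,np.pi,9)]+[(-15.5,0,k+20),(-19,0,k+36)]
lines=[(hook,(0,255,0)),([(0,0,423),(110,110,423),(110,110,0)],(255,255,0)),([(50,50,12),(170,50,12),(170,170,12),(50,170,12),(50,50,12)],(255,0,255)),([(0,0,381),(0,0,283)],(0,255,255))]
s=sense();p=s["eef_pos"];a=s["tcp_rot"][2]
def crop(n,P,w=64):
    im=grab_frame(n);cv2.imwrite("pics/last_%s.png"%n,im);c=cal(n);u=proj(n,P,c)[0];o=(u-[w/2,w*3/8]).round().astype(int);f=400/w
    g=cv2.resize(im[o[1]:o[1]+w*3//4,o[0]:o[0]+w],(400,300),interpolation=cv2.INTER_CUBIC)
    b=g.copy()
    for l,col in lines: cv2.polylines(b,[(((proj(n,W(l),c)-o+.5)*f)).round().astype(int)],False,col,1)
    print(n,"origin",o,"scale",f); return np.hstack([g,b])
cv2.imwrite(out,np.vstack([crop("scene",W((0,0,220))[0],int(sys.argv[6]) if len(sys.argv)>6 else 64),crop("top",W((60,60,200))[0],104)]))
E
python3 ov.py 572 -160 0.03 pics/o1.png
python3 - <<'E'
from h import *
c=cal("wrist");s=sense()
# near rim corners at z = tcp_z-32+28
z=s["eef_pos"][2]-32+28
L=atz("wrist",(217,234.5),z,c);R=atz("wrist",(415,234.5),z,c);print(L,R,np.linalg.norm(L-R),np.arctan2(*(L-R)[[1,0]])-np.pi/2, s["eef_pos"],s["clock"])
E
```

```text
scene origin [204 229] scale 6.25
top origin [304 148] scale 3.8461538461538463
[407.9346994  -92.33257079 162.26709854] [ 410.0864546  -164.45053254  162.26709854] 72.15005514904472 0.02982775675362248 [ 379.92245718 -129.59240838  166.26709854] 8.675
```

View pics/o1.png

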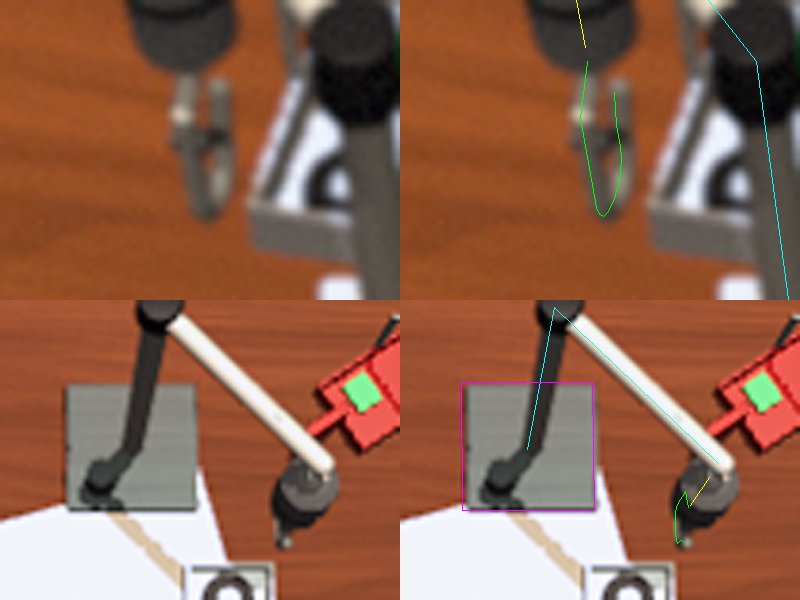

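>>> servo_tool:
  rows:
    - [0, [8, 8, 0], [0, 0, 0]]
    - [0, [14, 10, 0], [0, 0, 0]]
    - [0, [14, 10, 0], [0, 0, 0]]
    - [0, [8, 6, 0], [0, 0, 0]]
    - [0, [2, 1, 0], [0, 0, 0]]
    - [0, [0, 0, 0], [0, 0, 0]]
    - [0, [0, 0, 0], [0, 0, 0]]

```text
clock: 9.55
eef_pos: [426.4, -163.1, 166.2]
tcp_rot: [-3.141, 0.0, 0.03]
contact_force: [1.0, 0.1, -1.8]
opening: 0.099
```

```bash
python3 - <<'E'
s=open('ov.py').read()
s=s.replace("def crop","""ca,sa=np.cos(a),np.sin(a);ex=np.array([ca,sa,0]);ey=np.array([-sa,ca,0]);b=p+99*ex+[0,0,88]
inv=lambda q:[(W2(v)) for v in q]
BAR=[b-36.5*ey-[0,0,92],b-36.5*ey,b+36.5*ey,b+36.5*ey-[0,0,92]]
print("bar",b,"rel",[(b-W((0,0,200))[0])@[np.cos(A),np.sin(A),0],b[2]-200],s)
def crop""").replace('    print(n,"o','    cv2.polylines(b2:=b,[(((proj(n,BAR,c)-o+.5)*f)).round().astype(int)],False,(0,0,255),1)\n    print(n,"o')
s=s.replace('W((60,60,200))[0],104)','W((0,0,220))[0],64)')
open('ov.py','w').write(s)
E
python3 ov.py 571 -160.5 0.03 pics/o2.png
```

```text
bar [ 525.3931782  -160.08781136  254.20313704] rel [np.float64(-45.57393646605267), np.float64(54.20313704478991)] {'clock': 9.55, 'qpos': array([-3.68527864e-01,  1.72779631e-01,  2.04529407e+00,  6.66095347e-05,
        9.24002429e-01,  1.17230170e+00]), 'qvel': array([ 0.00139485, -0.00222325, -0.0004233 ,  0.00076011, -0.00044055,
       -0.0003941 ]), 'joint_efforts': array([-6.22741459e-02, -4.25940835e+01, -2.97004026e+01,  5.83163719e-02,
       -1.90064432e-01,  6.24035310e-04]), 'eef_pos': array([ 426.43750734, -163.05010848,  166.20313704]), 'tcp_rot': array([-3.14135607e+00,  4.24980438e-04,  2.99266600e-02]), 'contact_force': array([ 0.99272181,  0.12721198, -1.80802359]), 'wrist_torque': array([-0.03849176,  0.20749081,  0.00342676]), 'opening': 0.09914704079544875}
scene origin [204 229] scale 6.25
top origin [344 181] scale 6.25
```

View pics/o2.png

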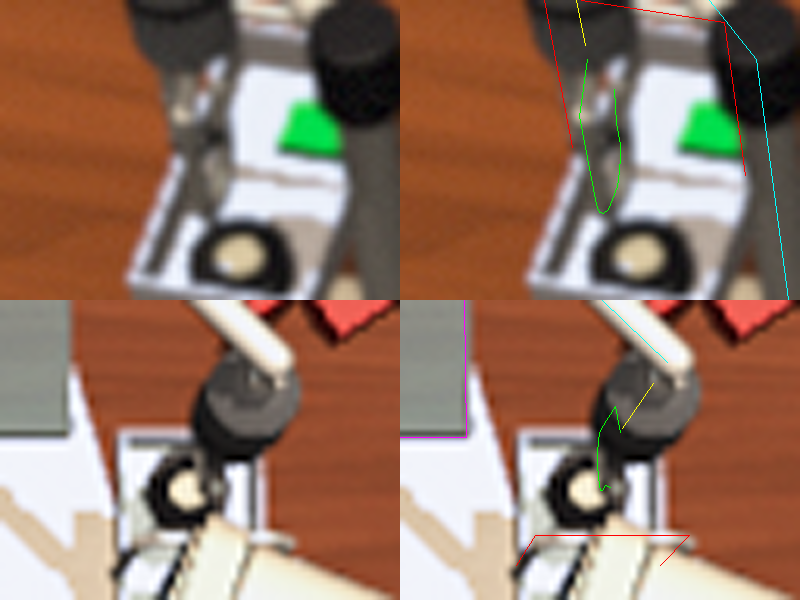

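>>> servo_tool:
  rows:
    - [0, [4, 0, 0], [0, 0, 0]]
    - [0, [7, 0, 0], [0, 0, 0]]
    - [0, [7, 0, 0], [0, 0, 0]]
    - [0, [7, 0, 0], [0, 0, 0]]
    - [0, [7, 0, 0], [0, 0, 0]]
    - [0, [6, 0, 0], [0, 0, 0]]
    - [0, [3, 0, 0], [0, 0, 0]]
    - [0, [0, 0, 0], [0, 0, 0]]

```text
clock: 10.65
eef_pos: [468.0, -162.1, 166.2]
tcp_rot: [-3.142, 0.0, 0.03]
contact_force: [0.3, 0.3, -2.1]
opening: 0.103
```

```bash
python3 ov.py 571 -160.5 0.03 pics/o3.png
```

```text
bar [ 566.91648753 -159.10571039  254.20710861] rel [np.float64(-4.039852615169109), np.float64(54.20710860827998)] {'clock': 10.65, 'qpos': array([-3.36423842e-01,  2.30877639e-01,  1.96891908e+00, -1.50753856e-05,
        9.41946590e-01,  1.20443632e+00]), 'qvel': array([-0.00377943, -0.00419362,  0.00791262, -0.00105139,  0.00325853,
       -0.0014411 ]), 'joint_efforts': array([ 1.06419758e-01, -4.75253034e+01, -3.03915954e+01,  7.01293093e-02,
       -2.24087345e-01,  2.06836243e-02]), 'eef_pos': array([ 467.96087111, -162.06982561,  166.20710861]), 'tcp_rot': array([-3.14155007e+00,  1.45026224e-04,  2.99450329e-02]), 'contact_force': array([ 0.25797429,  0.26161269, -2.08960064]), 'wrist_torque': array([-0.02234192,  0.20669551, -0.0612637 ]), 'opening': 0.10343632388894458}
scene origin [204 229] scale 6.25
top origin [344 181] scale 6.25
```

View pics/o3.png

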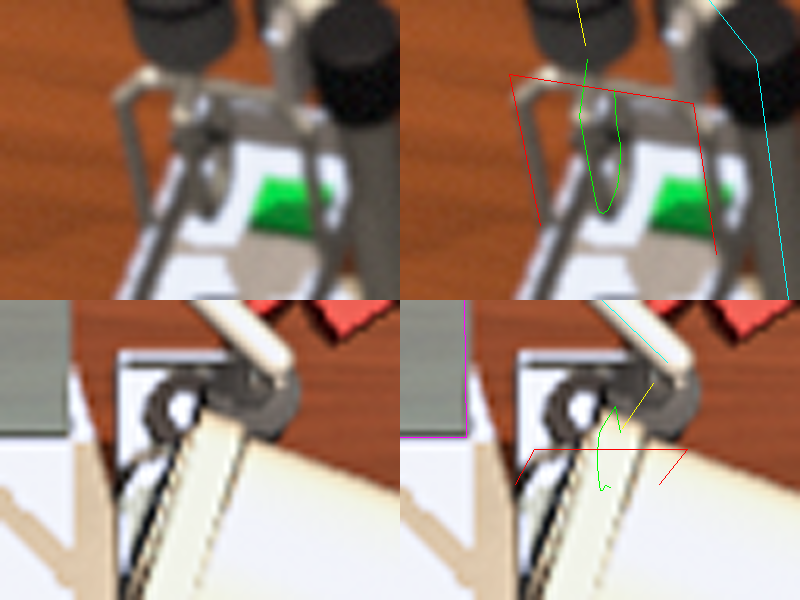

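Bar overlay agrees: the bar is between tip and shank at about x -5, z +54 (scene bar from (115,85) to (300,125)). Now to push gently, watching the force.

>>> servo_tool:
  rows:
    - [0, [0, 0, 3], [0, 0, 0]]
    - [0, [0, 0, 4], [0, 0, 0]]
    - [0, [0, 0, 4], [0, 0, 0]]
    - [0, [0, 0, 4], [0, 0, 0]]
    - [0, [0, 0, 4], [0, 0, 0]]
    - [0, [0, 0, 4], [0, 0, 0]]
    - [0, [0, 0, 4], [0, 0, 0]]

```text
clock: 11.62
eef_pos: [468.2, -162.2, 139.2]
tcp_rot: [3.141, -0.001, 0.03]
contact_force: [-0.1, 1.0, 1.8]
opening: 0.107
```

>>> servo_tool:
  rows:
    - [0, [0, 0, 4], [0, 0, 0]]
    - [0, [0, 0, 4], [0, 0, 0]]
    - [0, [0, 0, 4], [0, 0, 0]]
    - [0, [0, 0, 4], [0, 0, 0]]

```text
clock: 12.12
eef_pos: [468.0, -162.1, 123.1]
tcp_rot: [3.142, -0.0, 0.03]
contact_force: [0.9, 0.6, 0.7]
opening: 0.1
```

>>> servo_tool:
  rows:
    - [0, [0, 0, 4], [0, 0, 0]]
    - [0, [0, 0, 4], [0, 0, 0]]

```text
clock: 12.38
eef_pos: [467.3, -161.9, 114.7]
tcp_rot: [-3.141, 0.001, 0.03]
contact_force: [0.7, 0.5, -2.5]
opening: 0.101
```

```bash
python3 ov.py 571 -160.5 0.03 pics/o4.png 0 100
```

```text
bar [ 566.30132067 -158.98906698  202.67212085] rel [np.float64(-4.65124389363654), np.float64(2.672120848860118)] {'clock': 12.375, 'qpos': array([-3.36555210e-01,  3.06586155e-01,  2.00955994e+00, -1.04270612e-04,
        8.26639425e-01,  1.20443063e+00]), 'qvel': array([-2.16046608e-06,  4.96780818e-02,  2.02615586e-02,  1.45192635e-04,
       -7.37604784e-02,  4.47612109e-04]), 'joint_efforts': array([ 5.07849036e-03, -5.04807079e+01, -2.68780750e+01,  5.25848090e-02,
       -7.09723332e-02, -2.22224458e-04]), 'eef_pos': array([ 467.34551573, -161.94688178,  114.67212085]), 'tcp_rot': array([-3.14123688e+00,  1.14115670e-03,  2.98813638e-02]), 'contact_force': array([ 0.68098818,  0.47497301, -2.45033318]), 'wrist_torque': array([-0.00485879,  0.26279076, -0.01776871]), 'opening': 0.10148277674955258}
scene origin [186 216] scale 4.0
top origin [344 181] scale 6.25
```

View pics/o4.png

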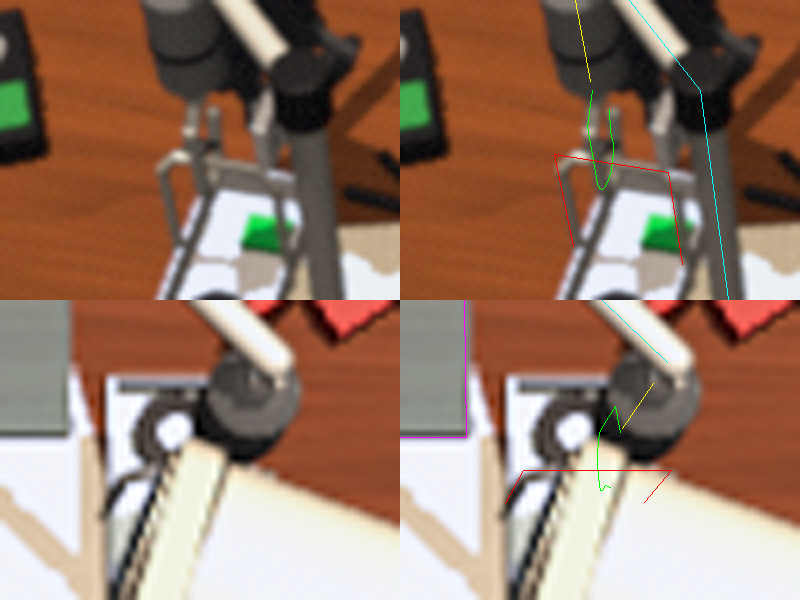

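Force fell back to baseline and the bar (about scene (250,215)) now sits low in the hook, under the keeper. Next I'll centre it and lower until the hook carries the tray.

>>> servo_tool:
  rows:
    - [0, [2, 0, 0], [0, 0, 0]]
    - [0, [2, 0, 1], [0, 0, 0]]
    - [0, [0, 0, 1], [0, 0, 0]]
    - [0, [0, 0, 1], [0, 0, 0]]
    - [0, [0, 0, 1], [0, 0, 0]]
    - [0, [0, 0, 0], [0, 0, 0]]
    - [0, [0, 0, 0], [0, 0, 0]]

```text
clock: 13.35
eef_pos: [471.9, -162.0, 111.3]
tcp_rot: [3.142, 0.0, 0.03]
contact_force: [-0.4, -0.1, -1.2]
opening: 0.099
```

>>> servo_tool:
  rows:
    - [0, [0, 0, 1], [0, 0, 0]]
    - [0, [0, 0, 1], [0, 0, 0]]
    - [0, [0, 0, 1], [0, 0, 0]]
    - [0, [0, 0, 1], [0, 0, 0]]
    - [0, [0, 0, 0], [0, 0, 0]]
    - [0, [0, 0, 0], [0, 0, 0]]
    - [0, [0, 0, 0], [0, 0, 0]]

```text
clock: 14.22
eef_pos: [471.9, -162.0, 107.3]
tcp_rot: [-3.142, 0.0, 0.03]
contact_force: [0.2, -0.5, -0.4]
opening: 0.102
```

>>> servo_tool:
  rows:
    - [14, [0, 0, 0], [0, 0, 0]]
    - [18, [0, 0, 0], [0, 0, 0]]
    - [24, [0, 0, 0], [0, 0, 0]]
    - [32, [0, 0, 0], [0, 0, 0]]
    - [40, [0, 0, 0], [0, 0, 0]]
    - [40, [0, 0, 0], [0, 0, 0]]
    - [40, [0, 0, 0], [0, 0, 0]]
    - [40, [0, 0, 0], [0, 0, 0]]
  force: 20

```text
clock: 15.22
eef_pos: [471.9, -162.0, 107.3]
tcp_rot: [-3.142, -0.0, 0.03]
contact_force: [-0.0, 0.3, 0.1]
opening: 0.47
```

Run:
```python
from h import *
s=cv2.resize(grab_frame("scene")[200:290,180:300],(800,600),interpolation=cv2.INTER_CUBIC);w=grab_frame("wrist");cv2.imwrite("pics/r1.png",np.hstack([cv2.resize(s,(400,300)),cv2.resize(w,(400,300))]))
```

```text
(no output)
```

View pics/r1.png

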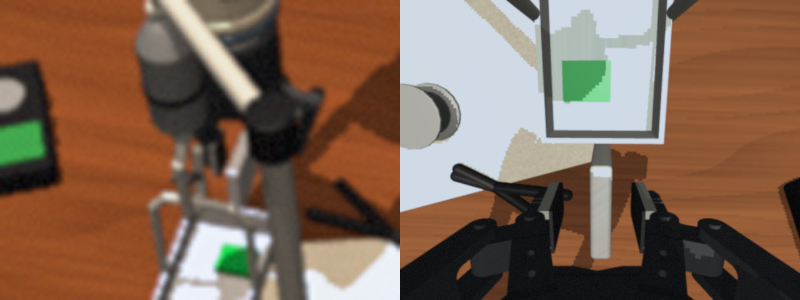

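The tray hangs from the hook (bar at scene crop (215,205)), and its tab stands free between the open fingers (wrist crop (600,210)). Now backing straight out along -x.

>>> servo_tool:
  rows:
    - [40, [-4, 0, 0], [0, 0, 0]]
    - [40, [-10, 0, 0], [0, 0, 0]]
    - [40, [-18, 0, 0], [0, 0, 0]]
    - [40, [-24, 0, 0], [0, 0, 0]]
    - [40, [-24, 0, 0], [0, 0, 0]]
    - [40, [-20, 0, 0], [0, 0, 0]]
    - [40, [-12, 0, 0], [0, 0, 0]]
    - [40, [-4, 0, 0], [0, 0, 0]]

```text
clock: 16.32
eef_pos: [355.4, -165.6, 107.4]
tcp_rot: [3.141, -0.0, 0.029]
contact_force: [0.1, -0.0, -0.1]
opening: 0.466
```

>>> servo_tool:
  rows:
    - [40, [0, 0, 0], [0, 0, 0]]
    - [40, [0, 0, 0], [0, 0, 0]]
    - [40, [0, 0, 0], [0, 0, 0]]
    - [40, [0, 0, 0], [0, 0, 0]]
    - [40, [0, 0, 0], [0, 0, 0]]
    - [40, [0, 0, 0], [0, 0, 0]]
    - [40, [0, 0, 0], [0, 0, 0]]
    - [40, [0, 0, 0], [0, 0, 0]]

```text
clock: 17.32
eef_pos: [355.9, -165.4, 107.3]
tcp_rot: [3.142, -0.0, 0.03]
contact_force: [-0.0, -0.4, -0.0]
opening: 0.466
```

```bash
cat > mv.py <<'E'
from h import *
s=grab_frame("scene");m1=trace("scene","tray_bar");t=grab_frame("top");w=grab_frame("wrist")
c=lambda im,y,x,h,w_:cv2.resize(im[y:y+h,x:x+w_],(400,300),interpolation=cv2.INTER_CUBIC)
cv2.imwrite("pics/r2.png",np.vstack([np.hstack([c(s,200,180,90,120),c(s,225,205,48,64)]),np.hstack([c(t,170,330,75,100),c(w,0,0,480,640)])]))
np.save("pics/s_a.npy",s)
E
python3 mv.py
```

```text
(no output)
```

View pics/r2.png

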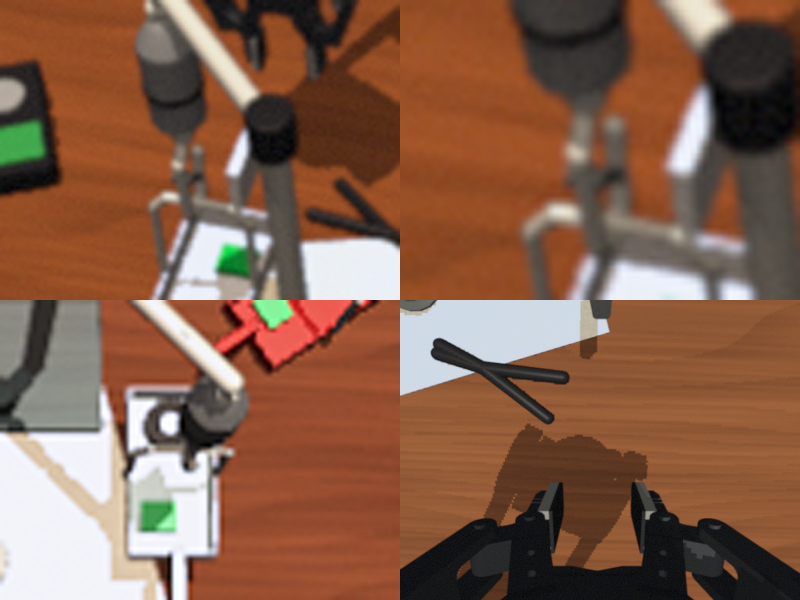

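The tray hangs level, with the bar at (640,225) in the right crop, below the keeper at (605,175). Next I'll wait and check that it's still.

>>> servo_tool:
  rows:
    - [40, [0, 0, 0], [0, 0, 0]]
    - [40, [0, 0, 0], [0, 0, 0]]
    - [40, [0, 0, 0], [0, 0, 0]]
    - [40, [0, 0, 0], [0, 0, 0]]
    - [40, [0, 0, 0], [0, 0, 0]]
    - [40, [0, 0, 0], [0, 0, 0]]
    - [40, [0, 0, 0], [0, 0, 0]]
    - [40, [0, 0, 0], [0, 0, 0]]

```text
clock: 18.52
eef_pos: [355.9, -165.4, 107.3]
tcp_rot: [-3.142, 0.0, 0.03]
contact_force: [0.4, 0.4, 0.2]
opening: 0.467
```

Run:
```python
from h import *
import time
a=np.load("pics/s_a.npy");b=grab_frame("scene")
for _ in range(3): grab_frame("top")
d=grab_frame("scene")
r=(slice(200,330),slice(200,290))
for p,q in((a,b),(b,d)):
    x=cv2.absdiff(cv2.cvtColor(p,6)[r],cv2.cvtColor(q,6)[r]);print(x.mean(),x.max(),(x>25).sum())
c=cal("scene")
# rim level: tilt check from full tray crop
cv2.imwrite("pics/r3.png",cv2.resize(d[200:320,180:340],(800,600),interpolation=cv2.INTER_CUBIC))
```

```text
1.397948717948718 24 0
1.406923076923077 15 0
```

View pics/r3.png

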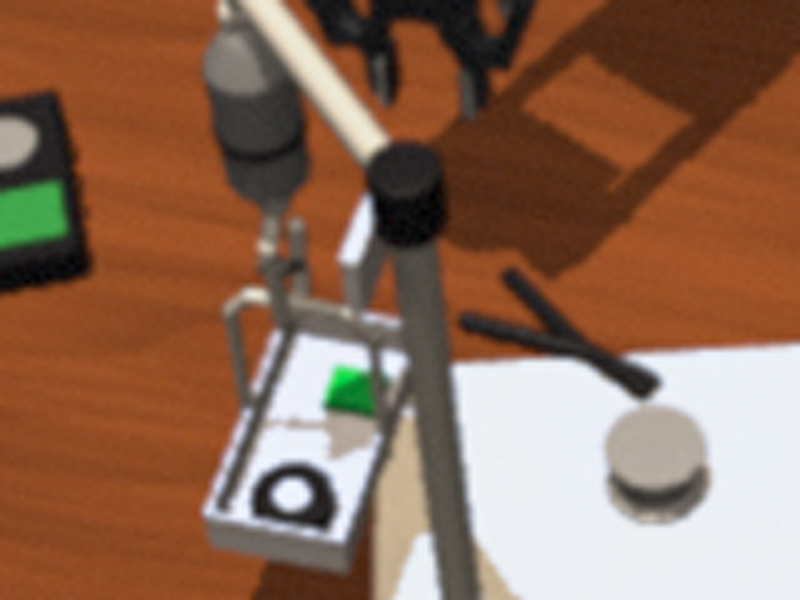

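Only noise differs between frames, so the tray is still. It hangs level and clear of the gripper. Handing in.

```bash
python3 -c "
from rig import *
print(sign_off())"
```

```text
the job is handed in; nothing more can be done
None
```

The larger silver tray now hangs from the snap hook, and I handed the job in at about 19 s on the robot's clock.

I gripped the tray by its tab at 120 N and brought the bar in over the hook's tip at about z +54 mm. I then pushed straight down at about 30 mm/s. The highest push I read was about 4 N; I only had readings between moves, so the peak could have been a little higher. The force dropped back to the tray's own weight as the bar snapped in. I lowered the tray until the hook carried it, opened the fingers and backed straight out.

**Last checks:**
- **Seating:** the wrist force fell to about zero with the bar near seat height (about z 195 mm). In the pictures the keeper is closed above the bar.
- **Level and still:** the tray looks level by eye, though I did not measure its tilt. Pictures taken more than a second apart differ only by noise.
- **Clearance:** the gripper is about 116 mm back from where it let go and touches nothing. I moved nothing else on the table.

One disagreement: the top and scene cameras placed the hook about 5 mm apart sideways. That was harmless, because the bar has about 15 mm of room in that direction.

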